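# Test two coupler return springs and scrap the tired one

### The arm

A 6-joint arm with a two-finger parallel gripper is mounted at the origin on the work surface. World frame = base frame: x ahead of the robot, y to its left, z up, the work surface at z = 0. Lengths are in m, angles in rad, forces in N, time in s.
With the tool pointing down it reaches from about 0.35 to 0.85 m from the base axis. Payload 8.1 kg.
Tool frame: the origin (TCP) lies at the very end of the fingers, on their centre line; the grasp point (between the pads) lies 19 mm behind it; z points along the fingers, y is the line along which they close (so a half turn about z gives the same grasp; the last joint's range is limited). The gripper opens to 93 mm and grips with 3 to 60 N. Pads are 15 mm wide; open, the fingers measure 128 mm over their backs; the gripper's body (75 mm by 188 mm) begins 65 mm behind the grasp point.
Start: joints at [1.139, 0.13, 1.488, -0, 1.523, -0.085], TCP at [0.204, 0.564, 0.219] pointing down, gripper open.
Joint ranges: [-2.96, 2.96], [-0.89, 2.26], [0.02, 2.5], [-1.34, 4.48], [0, 2.73], [-2.66, 2.66]. Speed limits (rad/s): [2.39, 2.39, 2.79, 3.14, 3.14, 3.14].

### API

Orientations are given as a rotation vector (axis times angle).
In Python, from plant import monitor, eyes, ticket gives the robot as it stands.
- The arm moves only by the tool arm_command, never from a script. Its argument "deltas" is a list that holds one entry, the list of rows, each a list of 6 numbers: the shift along the world's x, y, z in cm, then the turn, a rotation vector about the world's x, y, z in degrees. In form: [[[tx, ty, tz, rx, ry, rz], ...]]. A call has 1 to 12 rows; each row shifts and turns the commanded pose from where the row before left it; what a row does not reach is not made up. A row lasts 1/12 s, in which the tool goes at most 41.7 mm and 7.16 degrees, less where a joint would pass 70% of its speed; a pose out of reach is approached as far as the arm can. A call is refused whole if a number of a shift passes 4.17 or a number of a turn 7.16, either way. A call with a gripper value outside its range is refused whole. "gripper" is the opening, from -1 (shut) to 1 (fully open), set as the call begins (left out, the last holds). The fingers move at their own pace and stop on an object; "squeeze" is the grip in N (left out, the last holds). Time passes only in rows, so rows that do not move let the fingers close. It gives the time, the measured TCP pose, the force, the opening and the grip force at its end, in the units of the state.
- monitor.read_state(): the state, without advancing time (a new reading comes with each control period).
- eyes.read_camera(name): name is "scene" or "top" or "wrist"; returns the picture (400x640x3 uint8, blue, green, red); there is no depth.
- eyes.camera_model(name): a dict with "fx", "fy", "cx", "cy" (pixels), "rvec" (rotation vector, rad) and "tvec" (3), from world to camera coordinates, as OpenCV has them. Camera axes: x right, y down, z forward; pixel columns grow to the right and rows downward; lengths in m; the calibration is good to about 2 mm. A picture is of the moment at which its call begins: read the wrist's pose just before it. camera_model takes no time and is no camera call; for the wrist camera it gives the pose at the moment of the call.
- ticket.close_job(): hands the job in; it is judged then, once.
The state is a dict: "t": time; "q": joint angles; "dq": joint speeds; "joint_torque": joint torques, N m; "tool_pos": TCP position; "orientation": TCP orientation; "force": force on the tool from outside, world axes, zero at the start; "wrist_torque": the same for the moment, N m; "opening": finger opening in m; "gripper_force": force on a finger pad.
Only numpy, scipy, OpenCV 4.12 (cv2) and the standard library are available. Lean on these libraries where they do the work, as an engineer would, in place of code of your own. Each camera call takes 0.05 s, during which the arm holds its last target. There are 200 camera calls.

### The job

Test the two return springs standing on the tester plate: press each one down to a load of 15 newtons (never above 20) and hold it there for about a second, the left spring first (left as the robot sees it), then the right. The spring whose cap sinks below the top edge of the straightedge under that load is tired: stand it upright on the floor of the low open scrap tray; leave the sound spring standing in its ring, and leave the other things on the bench where they are.

Things in the scene. Friction and masses are not known exactly. Their poses are not given: they have to be found in the camera images.
- tester: fixed spring tester: a flat steel plate 130 mm (its x) by 260 mm (its y), 15 mm thick, with two low locating rings (inside 39 mm, outside 47 mm across, 4 mm high) and, on two posts along its far (+x) edge, an aluminium straightedge. Origin: centre of the plate's underside, on the bench.
- seat_left (a point): centre of the left ring (tester's +y side), on the plate's top face, 15 mm above the bench; one spring stands here
- seat_right (a point): centre of the right ring (tester's -y side), on the plate's top face; the other spring stands here
- mark (a point): the reference mark: middle of the top edge of the straightedge (a bar along the tester's y, 250 mm long, 6 mm thick, 10 mm high), 60 mm above the plate's top face and 52 mm to the tester's +x side of the springs' line
- spring_1: return spring (loose, plain steel, twin of the other): 80 mm long free, 32 mm across, 0.18 kg; 8 mm foot disc, five coils, 10 mm flat cap disc. Origin: centre of the foot's underside, z towards the cap. Grip cap or coils across the 32 mm. Force grows evenly from zero; at 15 N a sound spring gives about 14 mm, a tired one 27 mm; coils bind at 41 mm. Which of the two is tired is not known.
- spring_1_top (a point): centre of the top face of spring_1's cap: 80 mm above its origin unloaded, lower as it is squeezed
- spring_2: return spring (loose, plain steel, twin of the other): 80 mm long free, 32 mm across, 0.18 kg; 8 mm foot disc, five coils, 10 mm flat cap disc. Origin: centre of the foot's underside, z towards the cap. Grip cap or coils across the 32 mm. Force grows evenly from zero; at 15 N a sound spring gives about 14 mm, a tired one 27 mm; coils bind at 41 mm. Which of the two is tired is not known.
- spring_2_top (a point): centre of the top face of spring_2's cap: 80 mm above its origin unloaded, lower as it is squeezed
- scrap_tray: fixed plain steel tray without dividers, outside 150 mm (x) by 120 mm (y), walls 30 mm high and 4 mm thick, floor 4 mm thick; origin: centre of its underside. It stands to the left or to the right of the tester.
- bolt_tray: fixed wooden tray with four compartments holding bolts, 150 by 120 mm, 45 mm high, on the other side of the tester; not used. Origin: centre of its underside.
- thumb_nut: loose silver thumb nut ring, 35 mm across and 10 mm high with two small wings (56 mm over them), lying on the tester plate between the springs; leave it. Origin: centre of its underside.
- drift: loose tapered steel drift lying on the bench beyond the left tray, 160 mm long, 20 mm thick; leave it. Origin near its middle.
- end_cap: loose orange plastic tube end cap, 54 mm across, 35 mm high, beyond the tester; leave it. Origin: centre of its underside.
- spanner: loose spanner lying beyond the right tray; leave it. Origin near its middle.
- half_coupler: loose grey half coupler, 98 mm long and 64 mm high, beyond the tester; leave it. Origin: centre of its underside.
There are look-alikes about, which are no part of the job. Leave any blue, red or turquoise look-alike of the spring_2 alone.

How it is judged:
On the way, in this order (a step that is already met when the one before it is completed fails the run):
1. the left spring is held compressed in its ring at a load of 12 to 18 N for 0.8 s (((horizontal distance between spring_1 and seat_left below 0.015 m and z of spring_1_top in the frame of spring_1 between 0.0636364 and 0.0690909 m) or (horizontal distance between spring_2 and seat_left below 0.015 m and z of spring_2_top in the frame of spring_2 between 0.0472727 and 0.0581818 m))), for 0.8 s.
2. then the right spring is held compressed in its ring at a load of 12 to 18 N for 0.8 s (((horizontal distance between spring_1 and seat_right below 0.015 m and z of spring_1_top in the frame of spring_1 between 0.0636364 and 0.0690909 m) or (horizontal distance between spring_2 and seat_right below 0.015 m and z of spring_2_top in the frame of spring_2 between 0.0472727 and 0.0581818 m))), for 0.8 s.
At the end, for the whole second after the job is handed in: The tired spring (the one whose cap went below the mark at 15 N) stands upright (within 0.12 rad) and at rest on the floor of the scrap tray; the sound spring stands upright and at rest in its own ring on the tester, within 10 mm of where it started (x of spring_2 in the frame of scrap_tray between -0.058 and 0.058 m and y of spring_2 in the frame of scrap_tray between -0.043 and 0.043 m and z of spring_2 in the frame of scrap_tray between 0 and 0.009 m and angle between spring_2's own z axis and vertical below 0.12 rad and linear speed of each of spring_2, spring_1 below 0.02 m/s and distance of spring_1 from where it was at the start of the episode below 0.01 m and z of spring_1 in the frame of tester between 0.011 and 0.019 m and angle between spring_1's own z axis and vertical below 0.1 rad); the robot touches nothing.
It fails at once if a spring is pressed against the tester plate with more than 22 N (20 N of load and its own weight) (contact force between any of spring_1, spring_2 and tester above 22 N).
It fails at once if a bystander (thumb nut, drift, end cap, spanner, half coupler) is moved more than 30 mm (distance of any of thumb_nut, drift, end_cap, spanner, half_coupler from where it was at the start of the episode above 0.03 m).
It also fails if it takes over 67 s, if anything falls off the work surface, if the arm or the gripper's body presses on something with over 40 N, if the wrist force passes 120 N, or if a joint passes its speed limit or range.

## Working session

There is one attempt and no reset: what is moved stays moved. The work goes in short steps, Python scripts to look and compute and a tool call to move; the robot and the scene stay as the last step left them, time stands still between calls to the robot, and variables do not carry over. Pictures are saved under pics/ and viewed, at most 10 in all, crops included, and the job is handed in when it is done.

Besides the shell and the picture viewer there is one more tool, called after "Request:" by a JSON object that holds its "api" and its "payload". arm_command: Moves the arm, as the interface text tells. Its arguments: {"type":"object","properties":{"deltas":{"type":"array"},"gripper":{"type":"number"},"squeeze":{"type":"number"}},"required":["deltas"]}

```bash
mkdir -p pics; ls; cat > h.py <<'E'
import numpy as np, cv2
from plant import monitor, eyes, ticket
def cam(n):
    m=eyes.camera_model(n);K=np.array([[m['fx'],0,m['cx']],[0,m['fy'],m['cy']],[0,0,1.]])
    R=cv2.Rodrigues(np.array(m['rvec'],float))[0];return K,R,np.array(m['tvec'],float).ravel()
def ray(c,p):
    K,R,t=c;d=R.T@np.linalg.inv(K)@np.array([p[0],p[1],1.]);return -R.T@t,d/np.linalg.norm(d)
def onz(c,p,z):
    o,d=ray(c,p);return o+d*(z-o[2])/d[2]
def cross(rs):
    A=np.zeros((3,3));b=np.zeros(3)
    for o,d in rs:
        P=np.eye(3)-np.outer(d,d);A+=P;b+=P@o
    x=np.linalg.solve(A,b);return x,[np.linalg.norm((np.eye(3)-np.outer(d,d))@(x-o)) for o,d in rs]
def proj(c,X):
    K,R,t=c;v=K@(R@np.array(X)+t);return v[:2]/v[2]
def st():
    s=monitor.read_state();print({k:np.round(s[k],4).tolist() for k in('t','tool_pos','orientation','force','opening','gripper_force')});return s
E
python3 - <<'E'
from h import *
st()
for n in('scene','top'):
    cv2.imwrite(f'pics/{n}0.png',eyes.read_camera(n)); K,R,t=cam(n);print(n,K.diagonal(),(-R.T@t).round(3),R[2].round(2))
E
```

```text
pics
{'t': 0.0, 'tool_pos': [0.2037, 0.5638, 0.2176], 'orientation': [-0.542, -3.094, 0.0028], 'force': [-0.7115, -0.1664, 0.4814], 'opening': 0.0931, 'gripper_force': 0.0}
scene [466.77512622 466.77512622   1.        ] [ 0.998 -0.482  0.852] [-0.39  0.49 -0.78]
top [368.34500673 368.34500673   1.        ] [ 0.45  -0.015  0.798] [ 0.17  0.05 -0.98]
```

View pics/scene0.png

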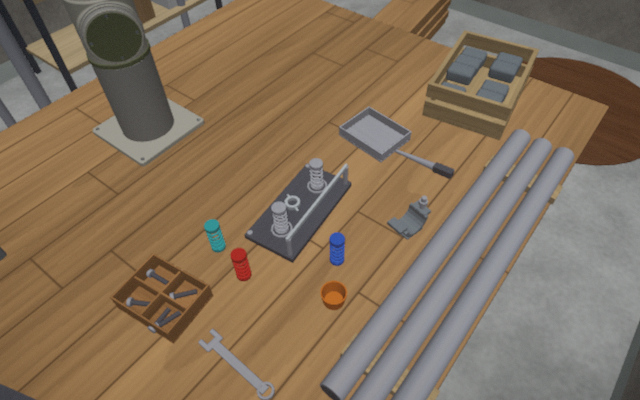

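View pics/top0.png

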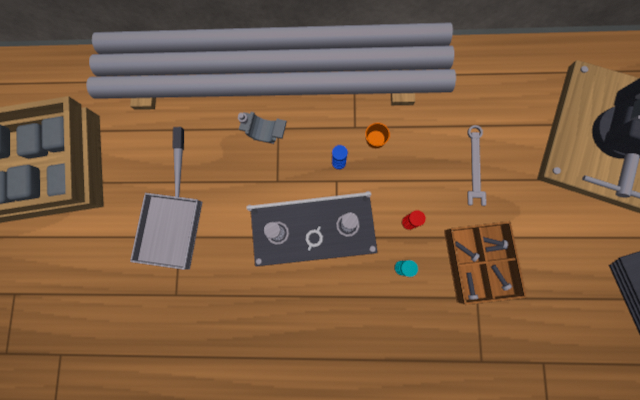

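The scene view shows the grey springs on the tester: left at about (316,175), right at (280,218). The scrap tray is at (375,133) and the thumb nut at (292,202). In the top view the springs are at (275,232) and (348,223), and the scrap tray is at (167,232). The look-alikes are blue (337,248), red (240,265) and turquoise (215,236) in the scene view. Only the two plain grey ones standing in rings fit the description, so I'll confirm them in an enlarged crop.

```bash
python3 - <<'E'
from h import *
a=cv2.imread('pics/top0.png')[185:275,240:390];b=cv2.imread('pics/scene0.png')[150:260,240:360]
a=cv2.resize(a,None,fx=5,fy=5,interpolation=cv2.INTER_CUBIC)[:, :750]
b=cv2.resize(b,None,fx=5,fy=5,interpolation=cv2.INTER_CUBIC)
cv2.imwrite('pics/ca.png',a);cv2.imwrite('pics/cb.png',b)
E
```

```text
(no output)
```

View pics/ca.png

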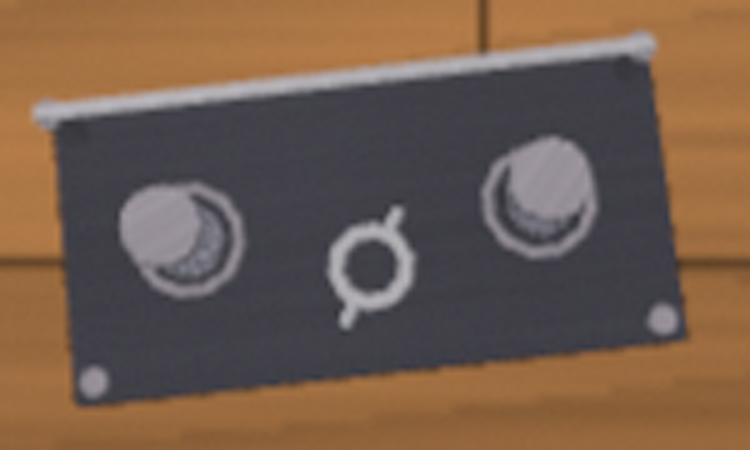

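View pics/cb.png

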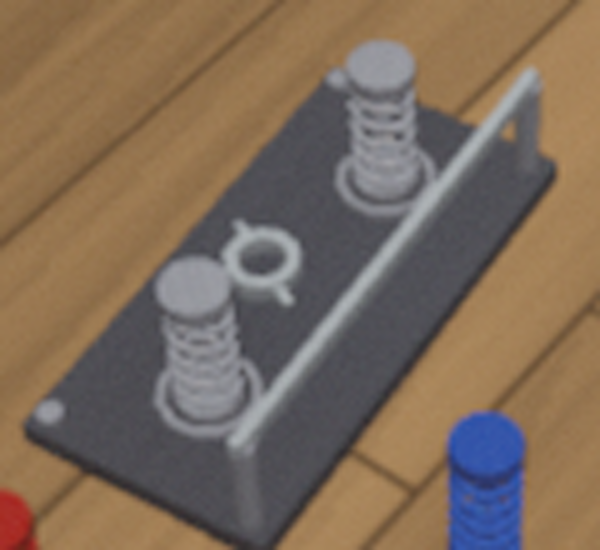

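The crops confirm two plain grey springs standing in the rings, and the coloured ones stand off the plate. In the top crop the caps are at (160,225) and (549,178). In the scene crop they are at (380,66) and (194,286).

```bash
python3 - <<'E'
from h import *
T,S=cam('top'),cam('scene')
tc=lambda x,y:(240+x/5-.4,185+y/5-.4); sc=lambda x,y:(240+x/5-.4,150+y/5-.4)
P={}
for n,a,b in [('capL',(160,225),(380,66)),('capR',(549,178),(194,286)),('ringL',(191,240),(386,180)),('ringR',(541,198),(209,391)),('barL',(45,113),(532,74)),('barR',(645,45),(240,440)),('nut',(371,266),(262,258)),('screwL',(93,382),(335,78)),('screwR',(663,320),(49,411))]:
    x,e=cross([ray(T,tc(*a)),ray(S,sc(*b))]);P[n]=x;print(n,x.round(4),np.round(e,4),onz(T,tc(*a),{'c':.095,'r':.017,'b':.075,'n':.025,'s':.017}[n[0]]).round(4))
d=P['ringL']-P['ringR'];print('sep',np.linalg.norm(d),'yaw',np.degrees(np.arctan2(-d[0],d[1])), np.degrees(np.arctan2(*( (P['barL']-P['barR'])[[0,1]]*[-1,1]))))
# tray mask: greyish in top & scene
for n,c,box in(('top',T,(120,185,210,275)),('scene',S,(335,105,415,162))):
    im=cv2.imread(f'pics/{n}0.png');x0,y0,x1,y1=box;h=cv2.cvtColor(im[y0:y1,x0:x1],cv2.COLOR_BGR2HSV)
    m=(h[...,1]<70).astype('u1');m=cv2.morphologyEx(m,cv2.MORPH_OPEN,np.ones((9,9)))
    k=max(cv2.findContours(m,0,2)[0],key=cv2.contourArea);q=cv2.boxPoints(cv2.minAreaRect(k))+[x0,y0];M=k.reshape(-1,2).mean(0);mm=cv2.moments(k)
    ctr=(mm['m10']/mm['m00']+x0,mm['m01']/mm['m00']+y0);ap=cv2.approxPolyDP(k,4,True).reshape(-1,2)+[x0,y0]
    print(n,ctr,ap.tolist()); print([onz(c,p,.03).round(3).tolist() for p in ap])
E
```

```text
capL [0.5131 0.097  0.0925] [0.001 0.001] [0.5136 0.0974 0.095 ]
capR [ 0.5313 -0.0527  0.093 ] [0.0009 0.0009] [ 0.5316 -0.0519  0.095 ]
ringL [0.514  0.0962 0.0159] [0.0005 0.0005] [0.5142 0.0964 0.017 ]
ringR [ 0.5313 -0.053   0.0195] [0.0008 0.0008] [ 0.5321 -0.0525  0.017 ]
barL [0.5606 0.1485 0.0739] [0.0002 0.0002] [0.5603 0.1481 0.075 ]
barR [ 0.5873 -0.092   0.0724] [0.0002 0.0002] [ 0.5869 -0.0916  0.075 ]
nut [0.5023 0.0186 0.023 ] [0.0008 0.0008] [0.5027 0.0192 0.025 ]
screwL [0.453  0.135  0.0175] [0.0021 0.0021] [0.4543 0.1367 0.017 ]
screwR [ 0.4805 -0.1032  0.0173] [0.0007 0.0007] [ 0.4809 -0.1027  0.017 ]
sep 0.15018325497347348 yaw 6.641249773609974 6.346924382100186
top (166.20304297900262, 230.98281660104988) [[145, 194], [132, 261], [189, 268], [200, 201]]
[[0.597, 0.387, 0.03], [0.453, 0.403, 0.03], [0.439, 0.279, 0.03], [0.581, 0.264, 0.03]]
scene (374.4711321605773, 133.37182378589685) [[339, 126], [341, 136], [376, 159], [398, 151], [409, 139], [408, 129], [374, 109], [364, 109]]
[[0.438, 0.288, 0.03], [0.465, 0.26, 0.03], [0.585, 0.244, 0.03], [0.613, 0.301, 0.03], [0.612, 0.356, 0.03], [0.59, 0.387, 0.03], [0.473, 0.402, 0.03], [0.451, 0.386, 0.03]]
```

Request:
{"api": "arm_command", "payload": {"deltas": [[[2.2,-3.33,0,0,0,2.2],[2.2,-3.33,0,0,0,2.2],[2.2,-3.33,0,0,0,2.2],[2.2,-3.33,0,0,0,2.2],[2.2,-3.33,0,0,0,2.2],[2.2,-3.33,0,0,0,2.2],[2.2,-3.33,0,0,0,2.2],[2.2,-3.33,0,0,0,2.2],[2.2,-3.33,0,0,0,2.2],[2.2,-3.33,0,0,0,2.2],[2.2,-3.33,0,0,0,2.2],[2.2,-3.33,0,0,0,2.2]]], "gripper": -1}}

```text
t: 1.1
tool_pos: [0.4684, 0.1628, 0.2184]
orientation: [0.182, -3.136, -0.0]
force: [0.3, 1.0, -0.5]
opening: 0.0178
gripper_force: 0.0
```

Request:
{"api": "arm_command", "payload": {"deltas": [[[2.2,-3.3,0,0,0,0],[2.3,-3.3,0,0,0,0],[0,0,-3,0,0,0],[0,0,-3,0,0,0],[0,0,-3,0,0,0],[0,0,-1,0,0,0],[0,0,0,0,0,0],[0,0,0,0,0,0],[0,0,0,0,0,0]]]}}

```text
t: 1.85
tool_pos: [0.5142, 0.0991, 0.1208]
orientation: [-0.18, 3.134, 0.0]
force: [0.7, 0.7, 0.2]
opening: 0.0005
gripper_force: 0.0
```

```bash
python3 - <<'E'
from h import *
print(monitor.read_state()['t'])
a=eyes.read_camera('top')[160:310,200:400];b=eyes.read_camera('scene')[110:260,200:400];st()
cv2.imwrite('pics/p1.png',cv2.resize(np.vstack([a,b]),None,fx=2,fy=2,interpolation=2))
E
```

```text
1.85
{'t': 1.95, 'tool_pos': [0.5144, 0.0991, 0.1211], 'orientation': [-0.1795, 3.1327, 0.0002], 'force': [-0.1743, -0.1926, 1.2328], 'opening': 0.0006, 'gripper_force': 0.0}
```

View pics/p1.png

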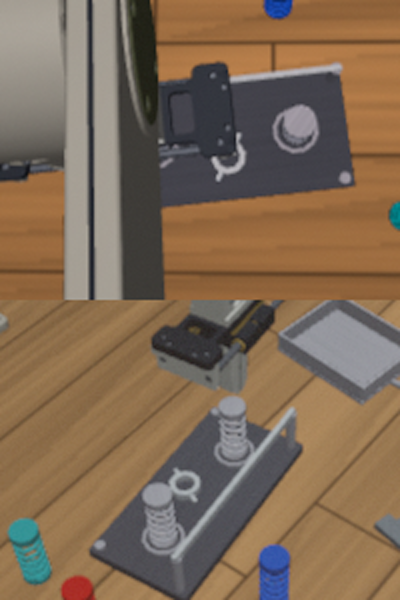

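The gripper is shut and sits over the left spring. The right spring and the nut have not moved.

Request:
{"api": "arm_command", "payload": {"deltas": [[[0,-0.2,-1.2,0,0,0],[0,0,-0.8,0,0,0],[0,0,-0.5,0,0,0],[0,0,-0.5,0,0,0],[0,0,0,0,0,0],[0,0,0,0,0,0],[0,0,0,0,0,0]]]}}

```text
t: 2.53
tool_pos: [0.5133, 0.0967, 0.089]
orientation: [-0.179, 3.136, -0.0]
force: [-0.9, -0.8, 6.3]
opening: 0.0006
gripper_force: 3.4
```

```bash
cat >> h.py <<'E'
def fz(n=12):
    F=[];Z=[]
    for i in range(n):
        eyes.read_camera('wrist') ; s=monitor.read_state();F.append(s['force'][2]);Z.append(s['tool_pos'])
    print('t',s['t'],'fz',np.mean(F).round(2),'sd',np.std(F).round(2),'pos',np.mean(Z,0).round(4))
E
python3 -c "
from h import *
fz()"
```

```text
t 3.1333 fz 6.86 sd 0.44 pos [0.5133 0.0967 0.0891]
```

Stiffness is about 1.1 N/mm, so the left spring looks sound. I'll go on to about 15 N in two steps.

Request:
{"api": "arm_command", "payload": {"deltas": [[[0,0,-0.4,0,0,0],[0,0,0,0,0,0],[0,0,-0.3,0,0,0],[0,0,0,0,0,0],[0,0,0,0,0,0]]]}}

```text
t: 3.55
tool_pos: [0.5138, 0.0967, 0.083]
orientation: [-0.179, 3.135, -0.0]
force: [-3.5, -0.2, 14.0]
opening: 0.0004
gripper_force: 6.8
```

```bash
python3 -c "
from h import *
fz(8)"
```

```text
t 3.95 fz 13.34 sd 0.43 pos [0.5139 0.0968 0.0832]
```

Request:
{"api": "arm_command", "payload": {"deltas": [[[0,0,-0.2,0,0,0],[0,0,0,0,0,0],[0,0,0,0,0,0]]]}}

```text
t: 4.2
tool_pos: [0.514, 0.0968, 0.0814]
orientation: [-0.179, 3.134, -0.0]
force: [-3.4, -0.5, 15.9]
opening: 0.0003
gripper_force: 7.7
```

```bash
python3 -c "
from h import *
fz(24)
st();S=cam('scene')
im=eyes.read_camera('scene')
cv2.imwrite('pics/pl.png',cv2.resize(im[130:260,240:370],None,fx=4,fy=4,interpolation=2))"
```

```text
t 5.4 fz 15.34 sd 0.48 pos [0.5141 0.0968 0.0815]
{'t': 5.4, 'tool_pos': [0.5141, 0.0968, 0.0815], 'orientation': [-0.1788, 3.1341, 0.0001], 'force': [-4.1679, -0.4644, 15.5125], 'opening': 0.0007, 'gripper_force': 7.6725}
```

View pics/pl.png

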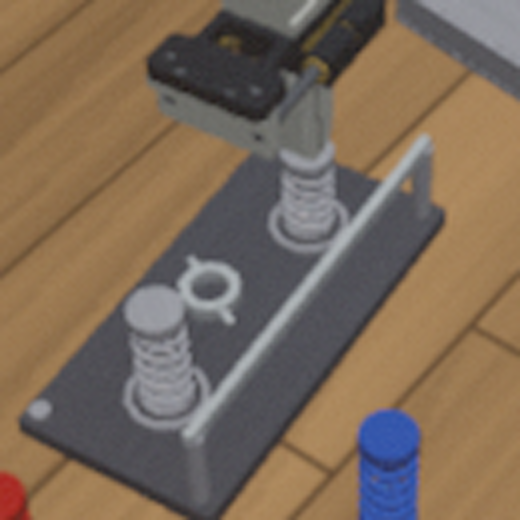

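The left spring is held at 15.3 N with its cap at z 0.0815, above the mark at 0.075, so it is sound. Next is the right spring.

Request:
{"api": "arm_command", "payload": {"deltas": [[[0,0,2,0,0,0],[0,0,3,0,0,0],[0.45,-3.73,0,0,0,0],[0.45,-3.73,0,0,0,0],[0.45,-3.73,0,0,0,0],[0.45,-3.73,0,0,0,0],[0,0,0,0,0,0],[0,0,-2,0,0,0],[0,0,-1,0,0,0],[0,0,-1,0,0,0],[0,0,0,0,0,0],[0,0,0,0,0,0]]]}}

```text
t: 6.45
tool_pos: [0.5307, -0.052, 0.0894]
orientation: [0.18, -3.136, 0.0]
force: [-1.0, 0.3, 3.8]
opening: 0.0006
gripper_force: 1.6
```

```bash
python3 -c "
from h import *
fz(8)"
```

```text
t 6.85 fz 3.1 sd 0.25 pos [ 0.5312 -0.0522  0.0903]
```

Request:
{"api": "arm_command", "payload": {"deltas": [[[0,0,-0.7,0,0,0],[0,0,-0.6,0,0,0],[0,0,-0.5,0,0,0],[0,0,0,0,0,0],[0,0,0,0,0,0],[0,0,0,0,0,0]]]}}

```text
t: 7.35
tool_pos: [0.5315, -0.0527, 0.0729]
orientation: [-0.179, 3.135, -0.001]
force: [-4.1, -0.9, 12.8]
opening: 0.0001
gripper_force: 6.3
```

```bash
python3 -c "
from h import *
fz(6)"
```

```text
t 7.65 fz 12.44 sd 0.62 pos [ 0.5316 -0.0527  0.073 ]
```

Request:
{"api": "arm_command", "payload": {"deltas": [[[0,0,-0.5,0,0,0],[0,0,0,0,0,0],[0,0,0,0,0,0]]]}}

```text
t: 7.9
tool_pos: [0.5314, -0.0527, 0.068]
orientation: [-0.179, 3.136, -0.001]
force: [-5.5, 0.1, 14.9]
opening: 0.0005
gripper_force: 7.6
```

```bash
python3 -c "
from h import *
fz(24)"
```

```text
t 9.1 fz 15.09 sd 0.57 pos [ 0.5316 -0.0527  0.0683]
```

The right spring is held at 15.1 N with its cap at z 0.068, below the mark, so it is tired. Now I'll back off, open the gripper and look.

Request:
{"api": "arm_command", "payload": {"deltas": [[[0,0,1.5,0,0,0],[0,0,1.5,0,0,0],[0,0,2.5,0,0,0],[0,0,0.5,0,0,0],[0,0,0,0,0,0],[0,0,0,0,0,0],[0,0,0,0,0,0]]], "gripper": 0.25, "squeeze": 15}}

```text
t: 9.68
tool_pos: [0.5299, -0.0523, 0.1249]
orientation: [0.179, -3.134, -0.001]
force: [0.2, -0.8, -1.2]
opening: 0.0423
gripper_force: 0.0
```

```bash
python3 -c "
from h import *
st();a=eyes.read_camera('scene')[130:280,220:370];W=cam('wrist');b=eyes.read_camera('wrist')
print(proj(W,[.5314,-.0525,.095]),proj(W,[.5314,-.0525,.023]))
print(proj(cam('scene'),[.5314,-.0525,.095]))
cv2.imwrite('pics/w.png',b)
cv2.imwrite('pics/p2.png',np.vstack([cv2.resize(a,(400,300),interpolation=2)[:, :],cv2.resize(b,(400,250))]))"
```

```text
{'t': 9.6833, 'tool_pos': [0.5299, -0.0523, 0.1249], 'orientation': [0.1787, -3.1343, -0.001], 'force': [0.2394, -0.7913, -1.2358], 'opening': 0.0423, 'gripper_force': 0.0}
[318.76250719 233.60649204] [318.48787217 203.86089566]
[278.82136689 206.10314905]
```

View pics/p2.png

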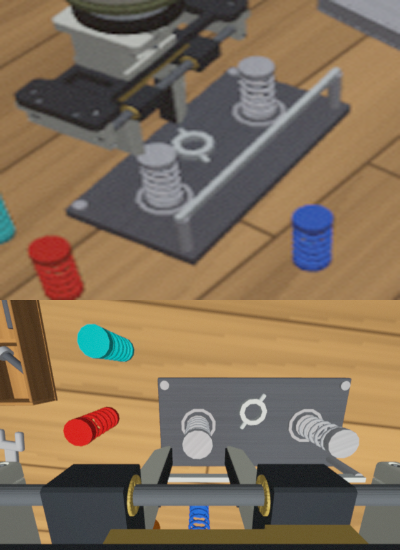

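Both springs stand upright. In the wrist view the right cap is at about (317,230) against a predicted (319,234), so it lies between the fingers. I'll grip it by the cap.

Request:
{"api": "arm_command", "payload": {"deltas": [[[0.1,0,-1,0,0,0],[0,0,-1.5,0,0,0],[0,0,-1.5,0,0,0],[0,0,-1.5,0,0,0],[0,0,0,0,0,0],[0,0,0,0,0,0],[0,0,0,0,0,0]]]}}

```text
t: 10.37
tool_pos: [0.5319, -0.0525, 0.0717]
orientation: [0.179, -3.136, -0.0]
force: [-0.3, -0.5, 0.1]
opening: 0.0581
gripper_force: 0.0
```

Request:
{"api": "arm_command", "payload": {"deltas": [[[0,0,0,0,0,0],[0,0,0,0,0,0],[0,0,0,0,0,0],[0,0,0,0,0,0],[0,0,0,0,0,0],[0,0,0,0,0,0],[0,0,0,0,0,0],[0,0,0,0,0,0]]], "gripper": -1, "squeeze": 20}}

```text
t: 11.03
tool_pos: [0.532, -0.0526, 0.0717]
orientation: [-0.179, 3.136, -0.0]
force: [1.1, -1.1, -0.0]
opening: 0.0313
gripper_force: 20.0
```

Request:
{"api": "arm_command", "payload": {"deltas": [[[0,0,0.5,0,0,0],[0,0,1,0,0,0],[0,0,1.5,0,0,0],[0,0,1.5,0,0,0],[0,0,1.5,0,0,0],[0,0,1.5,0,0,0],[0,0,1.5,0,0,0],[0,0,1.5,0,0,0],[0,0,1.5,0,0,0],[0,0,1.5,0,0,0],[0,0,0.5,0,0,0],[0,0,0,0,0,0]]]}}

```text
t: 12.03
tool_pos: [0.5329, -0.0526, 0.214]
orientation: [-0.179, 3.133, -0.001]
force: [0.5, 0.1, -2.0]
opening: 0.0315
gripper_force: 20.0
```

```bash
python3 -c "
from h import *
s=st();a=eyes.read_camera('scene')[60:260,200:420];b=eyes.read_camera('wrist')
cv2.imwrite('pics/p3.png',np.vstack([cv2.resize(a,(440,400),interpolation=2)[:300],cv2.resize(b,(440,275))]))"
```

```text
{'t': 12.0333, 'tool_pos': [0.5329, -0.0526, 0.214], 'orientation': [-0.1788, 3.1331, -0.0013], 'force': [0.455, 0.0747, -1.9767], 'opening': 0.0315, 'gripper_force': 19.9998}
```

View pics/p3.png

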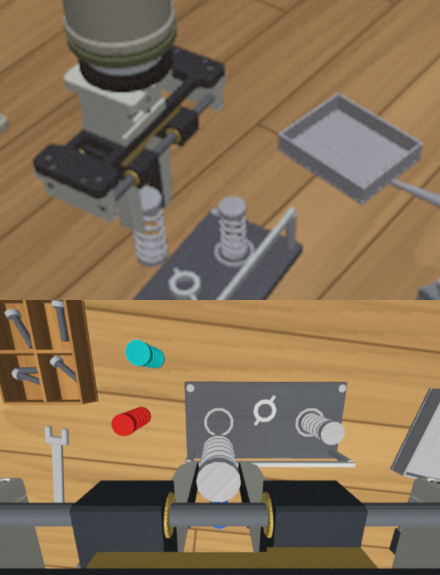

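The spring hangs upright from the fingers, and the left spring still stands in its ring. Next I'll carry it to the tray at about (0.5175, 0.333).

Request:
{"api": "arm_command", "payload": {"deltas": [[[-0.1,2,0,0,0,0],[-0.1,3,0,0,0,0],[-0.15,3.8,0,0,0,0],[-0.15,3.8,0,0,0,0],[-0.15,3.8,0,0,0,0],[-0.15,3.8,0,0,0,0],[-0.15,3.8,0,0,0,0],[-0.15,3.8,0,0,0,0],[-0.15,3.8,0,0,0,0],[-0.15,3.5,0,0,0,0],[-0.1,2.5,0,0,0,0],[0,1,0,0,0,0]]]}}

```text
t: 13.13
tool_pos: [0.5151, 0.3367, 0.2096]
orientation: [0.183, -3.133, 0.0]
force: [-0.1, -0.7, -0.6]
opening: 0.0314
gripper_force: 20.0
```

Request:
{"api": "arm_command", "payload": {"deltas": [[[0,0,0,0,0,0],[0,0,-2,0,0,0],[0,0,-3,0,0,0],[0,0,-3,0,0,0],[0,0,-2,0,0,0],[0,0,-1,0,0,0],[0,0,0,0,0,0],[0,0,0,0,0,0],[0,0,0,0,0,0],[0,0,0,0,0,0]]]}}

```text
t: 13.97
tool_pos: [0.5184, 0.3339, 0.104]
orientation: [-0.178, 3.133, 0.002]
force: [0.6, 0.2, -1.0]
opening: 0.0313
gripper_force: 20.0
```

```bash
python3 -c "
from h import *
s=st();a=eyes.read_camera('scene')[60:200,290:450]
S=cam('scene');print([ (proj(S,[.5175,.333,z])-[290,60])*3.0 for z in (.004,.11)])
cv2.imwrite('pics/p4.png',cv2.resize(a,None,fx=3,fy=3,interpolation=2))
fz(6)"
```

```text
{'t': 13.9667, 'tool_pos': [0.5184, 0.3339, 0.104], 'orientation': [-0.1783, 3.1332, 0.0023], 'force': [0.5771, 0.2037, -1.0298], 'opening': 0.0313, 'gripper_force': 19.9998}
[array([248.59985844, 229.27640339]), array([256.98644084, 133.58105672])]
t 14.3167 fz -1.51 sd 0.27 pos [0.5174 0.3338 0.1027]
```

View pics/p4.png

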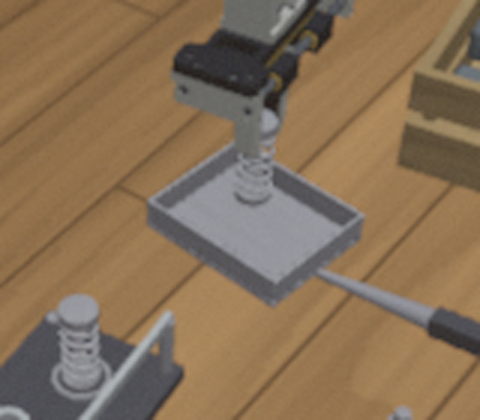

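The spring hangs upright over the tray centre. I'll lower it to the floor; the TCP should read about 0.061 at contact.

Request:
{"api": "arm_command", "payload": {"deltas": [[[0,0,-1.5,0,0,0],[0,0,-1,0,0,0],[0,0,-0.8,0,0,0],[0,0,-0.4,0,0,0],[0,0,-0.3,0,0,0],[0,0,-0.2,0,0,0],[0,0,0,0,0,0],[0,0,0,0,0,0],[0,0,0,0,0,0]]]}}

```text
t: 15.07
tool_pos: [0.5173, 0.3337, 0.0604]
orientation: [-0.179, 3.136, 0.001]
force: [-1.1, -1.3, 0.5]
opening: 0.0308
gripper_force: 20.0
```

```bash
python3 -c "
from h import *
fz(8)"
```

```text
t 15.4667 fz 0.92 sd 0.58 pos [0.5171 0.3336 0.06  ]
```

Request:
{"api": "arm_command", "payload": {"deltas": [[[0,0,0,0,0,0],[0,0,0,0,0,0],[0,0,0,0,0,0],[0,0,0,0,0,0],[0,0,0,0,0,0],[0,0,0,0,0,0],[0,0,0,0,0,0],[0,0,0,0,0,0]]], "gripper": 0.25}}

```text
t: 16.13
tool_pos: [0.5169, 0.3335, 0.0596]
orientation: [0.179, -3.136, -0.0]
force: [-0.3, -0.7, 0.1]
opening: 0.0577
gripper_force: 0.0
```

Request:
{"api": "arm_command", "payload": {"deltas": [[[0,0,1,0,0,0],[0,0,2,0,0,0],[0,0,3,0,0,0],[0,0,3,0,0,0],[0,0,3,0,0,0],[0,0,3,0,0,0],[0,0,0,0,0,0],[0,0,0,0,0,0],[0,0,0,0,0,0],[0,0,0,0,0,0]]]}}

```text
t: 16.97
tool_pos: [0.5162, 0.3331, 0.2082]
orientation: [0.179, -3.134, 0.002]
force: [-0.6, 0.0, -0.2]
opening: 0.0583
gripper_force: 0.0
```

```bash
python3 -c "
from h import *
s=st();a=eyes.read_camera('scene')[60:260,220:450]
cv2.imwrite('pics/p5.png',cv2.resize(a,None,fx=3,fy=3,interpolation=2))
S=cam('scene');print([ (proj(S,p)-[220,60])*3.0 for p in ([.5172,.3336,.008],[.5172,.3336,.084],[.5137,.0968,.095],[.5137,.0968,.017])])"
```

```text
{'t': 16.9667, 'tool_pos': [0.5162, 0.3331, 0.2082], 'orientation': [0.1788, -3.1344, 0.0016], 'force': [-0.6418, 0.0298, -0.2432], 'opening': 0.0583, 'gripper_force': 0.0}
[array([458.99241125, 225.39341528]), array([464.92041655, 157.78143999]), array([288.39372707, 306.14713553]), array([291.18144466, 375.09309003])]
```

View pics/p5.png

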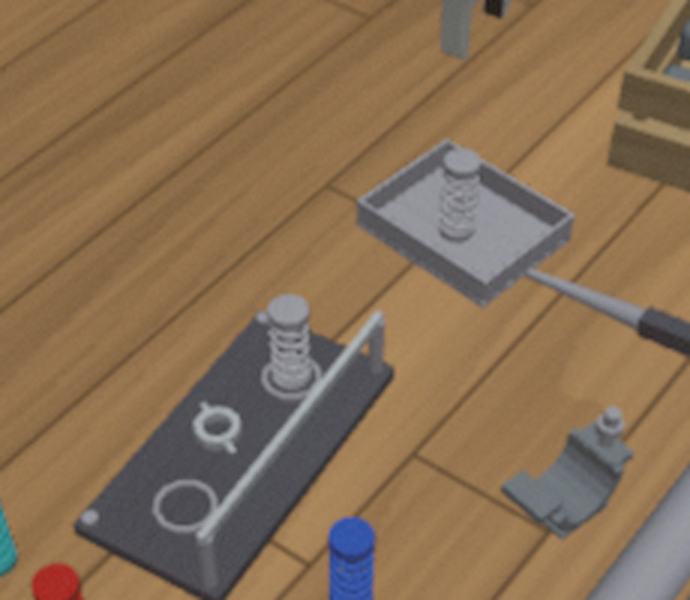

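The tired spring stands upright in the middle of the tray with its cap at (463,160). The sound spring stands in its left ring with its cap at (288,310). The arm is clear of everything.

```bash
python3 -c "
from plant import ticket
print(ticket.close_job())"
```

```text
the job is handed in; nothing more can be done
None
```

The job is handed in, no verdict shown: the left spring held 15.3 N with its cap above the mark and stays in its ring as sound, while the right sank below the mark at 15.1 N and now stands upright in the scrap tray.

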